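# Hang the herb trough on its two-pin bracket

## Task

Hang the yellow planter trough, the one with a round eye at each end, on the dark steel bracket so that both brass pins stand up through its two eyes at once and both ears rest down on the collars. Let go and leave it hanging level and still. Leave the blue trough with the plain ears and the glass cloche standing where they are.

Things in the scene. Friction and masses are not known exactly. Their poses are not given: they have to be found in the camera images.
- eyed_trough: Yellow open metal trough, upright on the table: box 80 (x) x 50 (y) x 64 mm high, gripped across its 50 mm. At both ends an ear, 48 wide, 5 thick, underside 55 mm above the trough's underside, reaches 97 mm from the centre; each has a through eye of 32 mm diameter centred on the x axis 74 mm from the centre. Origin: centre of the underside; x along its length, z up. Same end for end. About 0.3 kg.
- plain_trough: Blue trough, not to be used: same shape and size as the yellow one (box 80 x 50 x 64 mm, ears reaching 97 mm from the centre along x) but its ears are solid, without eyes. Loose. Origin: centre of its underside, on the table; x along its length, z up.
- bracket: Fixed dark steel bracket. Base 200 (x) x 80 x 8 mm; at x = +74 and -74 mm a post with a bright round collar, 44 mm across, its top 100 mm above the table; from each collar a brass pin, 8 mm thick with tapered tip, stands up to 138 mm. Origin: centre of base, at table height; x from post to post, z up. Same end for end. Hung, the trough's box is between the posts, its underside 45 mm above the table.
- cloche: Clear glass bell cloche with a round knob, 160 mm in diameter and 186 mm tall, standing loose, mouth down, beyond the troughs and bracket. Fragile. Origin: centre of its mouth, on the table; z up.
Things that resemble listed ones, but are neither listed nor needed, are in the scene too. There is more than one size of the eyed_trough; the job needs the largest.

How it is judged:
By the outcome, as a careful person would: the job done as asked, in the order asked, and still so for the second after the job is handed in, with the robot touching nothing.
It also fails if it takes over 35 s, if anything falls off the work surface, if the arm or the gripper's body presses on something with over 40 N, if the wrist force passes 120 N, or if a joint passes its speed limit or range.

## Robot

A 6-joint arm with a two-finger parallel gripper is mounted at the origin on the work surface. World frame = base frame: x ahead of the robot, y to its left, z up, the work surface at z = 0. Lengths are in mm, angles in degrees, forces in N, time in s.
With the tool pointing down it reaches from about 300 to 850 mm from the base axis. Payload 4.2 kg.
Tool frame: the origin (TCP) lies on the centre line of the jaws, within the pads' length; the fingertips stand 14 mm ahead of it and the grasp point (between the pads) lies 5 mm behind it; z points along the fingers, y is the direction in which the jaws open and shut (so a half turn about z gives the same grasp; the last joint's range is limited). The gripper opens to 91 mm and grips with 3 to 60 N. Pads are 32 mm wide; open, the fingers measure 118 mm over their backs; the gripper's body (76 mm by 178 mm) begins 60 mm behind the grasp point.
Start: joints at [-70.703, 18.312, 89.639, -0, 72.044, -1.146], TCP at [200.838, -538.8, 227.976] pointing down, gripper open.
Joint ranges: [-177.97, 177.97], [-48.28, 115.42], [12.27, 149.76], [-77.06, 257.06], [2.81, 150.46], [-146.56, 146.56]. Speed limits (degrees/s): [147.25, 147.25, 180, 180, 180, 180].

## Interface

Orientations are given as [roll, pitch, yaw] about the fixed x, y, z axes, in that order (R = Rz(yaw) Ry(pitch) Rx(roll)).
In Python, from workcell import env gives the robot as it stands.
- The arm moves only by the tool play_rows, never from a script. Its argument "increments" is a list of rows, each a list of 5 numbers: the shift along the world's x, y, z in mm, then the turn about the world's z in degrees, then the closure, from 0 (fully open) to 1 (shut). In form: [[x, y, z, yaw, fingers], ...]. A call has 1 to 20 rows; each row shifts and turns the commanded pose from where the row before left it; what a row does not reach is not made up. A row lasts 1/8 s, in which the tool goes at most 62.5 mm and 10.7 degrees, less where a joint would pass 70% of its speed; a pose out of reach is approached as far as the arm can. A call is refused whole if a number of a shift passes 62.5 or a number of a turn 10.7, either way. A call with a gripper value outside its range is refused whole. The fingers move at their own pace and stop on an object; "newtons" is the grip in N (left out, the last holds). Time passes only in rows, so rows that do not move let the fingers close. It gives the time, the measured TCP pose, the force and the opening at its end, in the units of the state.
- env.state(): the state, without advancing time (a new reading comes with each control period).
- env.grab_frame(name): name is "scene" or "top" or "wrist"; returns the picture (384x512x3 uint8, red, green, blue); there is no depth.
- env.calibration(name): a dict with "fx", "fy", "cx", "cy" (pixels), "R" (3x3) and "t" (3): a world point X has camera coordinates R X + t; the wrist camera has in their place "hand_eye" (4x4, takes a point from camera to tool coordinates, whose origin is the TCP and whose axes are the flange's). Camera axes: x right, y down, z forward; pixel columns grow to the right and rows downward; lengths in mm; the calibration is good to about 2 mm. A picture is of the moment at which its call begins: read the wrist's pose just before it. calibration takes no time and is no camera call.
- env.job_done(): hands the job in, once; it reports no verdict.
The state is a dict: "time_s": time; "qpos": joint angles; "qvel": joint speeds; "effort": joint torques, N m; "ee_pos": TCP position; "ee_rot": TCP orientation; "force": force on the tool from outside, world axes, zero at the start; "torque": the same for the moment, N m; "gripper_width": finger opening in mm.
Only numpy, scipy, OpenCV 4.12 (cv2) and the standard library are available. Lean on these libraries where they do the work, as an engineer would, in place of code of your own. Each camera call takes 0.05 s, during which the arm holds its last target.

## Working session

There is one attempt and no reset: what is moved stays moved. The work goes in short steps, Python scripts to look and compute and a tool call to move; the robot and the scene stay as the last step left them, time stands still between calls to the robot, and variables do not carry over. Pictures are saved under pics/ and viewed, and the job is handed in when it is done.

Besides the shell and the picture viewer there is one more tool, called after ">>>" as name([rows], argument=value, ...), one row to a line, values as JSON. play_rows: Moves the arm, as the interface text tells. Its arguments: {"type":"object","properties":{"increments":{"type":"array"},"newtons":{"type":"number"}},"required":["increments"]}

```bash
ls; mkdir -p pics; python3 - <<'E'
from workcell import env
import cv2, numpy as np
print(env.state())
for n in ["scene","top","wrist"]:
    im=env.grab_frame(n); cv2.imwrite(f"pics/{n}0.png",cv2.cvtColor(im,cv2.COLOR_RGB2BGR))
    print(n,env.calibration(n))
E
```

```text
pics
{'time_s': 0.0, 'qpos': array([-7.07030312e+01,  1.83517942e+01,  8.97069754e+01, -9.57581914e-04,
        7.20428916e+01, -1.14508016e+00]), 'qvel': array([-0.0225692 ,  0.00717099,  0.06353648, -0.07831782, -0.01383001,
        0.0347766 ]), 'effort': array([ 1.96117151e-03, -4.12466168e+01, -2.31972420e+01,  7.29023502e-02,
        4.56717331e-02, -1.47909363e-04]), 'ee_pos': array([ 200.66926754, -538.33464395,  227.1148611 ]), 'ee_rot': array([-1.79898341e+02, -1.12137696e-03,  2.04423440e+01]), 'force': array([0.00924238, 0.02436351, 0.49712341]), 'torque': array([ 0.01727257, -0.04477482, -0.06937765]), 'gripper_width': 91.08565787700653}
scene {'fx': 429.5188615454247, 'fy': 429.5188615454247, 'cx': 254.70811000131425, 'cy': 190.93921354525222, 'R': array([[-0.31082136,  0.9503748 , -0.01333513],
       [ 0.60684122,  0.18763092, -0.77235896],
       [-0.73152841, -0.24815797, -0.6350463 ]]), 't': array([ 136.27568191, -322.35919341, 1440.14834804])}
top {'fx': 371.4784977892975, 'fy': 371.4784977892975, 'cx': 253.76420979002492, 'cy': 190.73688012255846, 'R': array([[-3.88740444e-02, -9.99244094e-01, -2.20190123e-04],
       [-9.75837172e-01,  3.80108479e-02, -2.15167352e-01],
       [ 2.15013075e-01, -8.14955548e-03, -9.76577167e-01]]), 't': array([ 43.25436747, 561.9127643 , 873.60170127])}
wrist {'fx': 272.70201570489513, 'fy': 272.70201570489513, 'cx': 253.85750609025018, 'cy': 187.48646616491766, 'hand_eye': array([[ 5.36416661e-04, -9.66094445e-01, -2.58188373e-01,
         7.17586915e+01],
       [ 9.99999640e-01,  3.48341542e-04,  7.74185284e-04,
         2.85879934e-01],
       [-6.57998367e-04, -2.58188695e-01,  9.66094284e-01,
        -1.57173136e+02],
       [ 0.00000000e+00,  0.00000000e+00,  0.00000000e+00,
         1.00000000e+00]])}
```

View pics/scene0.png

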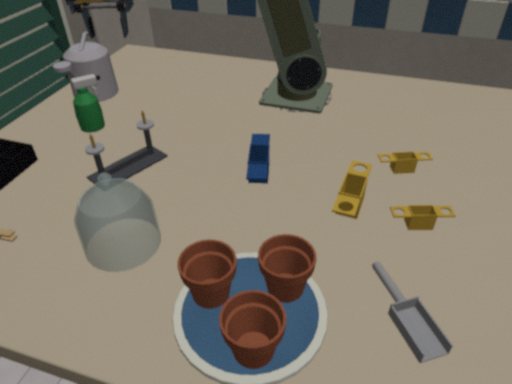

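View pics/top0.png

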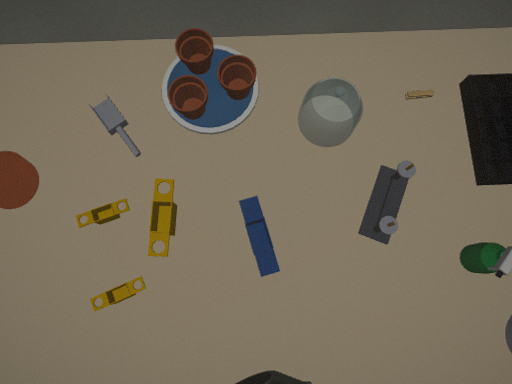

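View pics/wrist0.png

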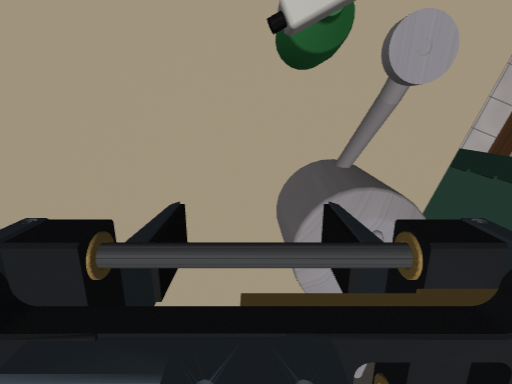

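The large yellow trough is in top view with eyes near (164,188) and (158,247). The bracket collars are near (406,170) and (388,226), with the cloche at (330,112). The blue trough at (260,236) lies between them. I'll enlarge crops of the trough and the bracket.

```bash
python3 - <<'E'
import cv2, numpy as np
im=cv2.imread("pics/top0.png")
a=cv2.resize(im[170:265,125:200],None,fx=6,fy=6,interpolation=cv2.INTER_CUBIC)
b=cv2.resize(im[150:250,350:430],None,fx=6,fy=6,interpolation=cv2.INTER_CUBIC)
cv2.imwrite("pics/a0.png",a);cv2.imwrite("pics/b0.png",b)
s=cv2.imread("pics/scene0.png")
cv2.imwrite("pics/c0.png",cv2.resize(s[95:195,75:180],None,fx=6,fy=6,interpolation=cv2.INTER_CUBIC)[:600])
cv2.imwrite("pics/d0.png",cv2.resize(s[145:225,315:395],None,fx=7,fy=7,interpolation=cv2.INTER_CUBIC)[:600])
E
```

```text
(no output)
```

View pics/a0.png

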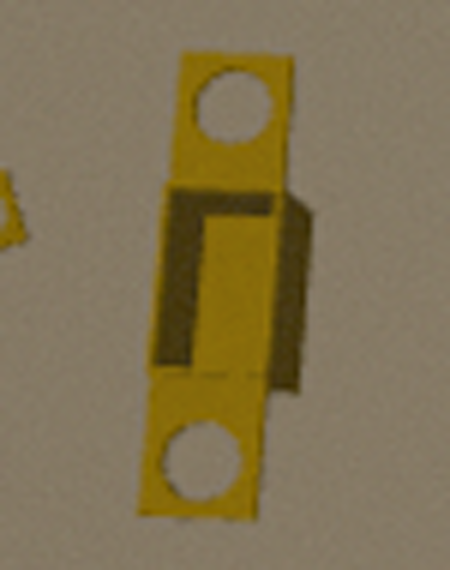

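View pics/b0.png

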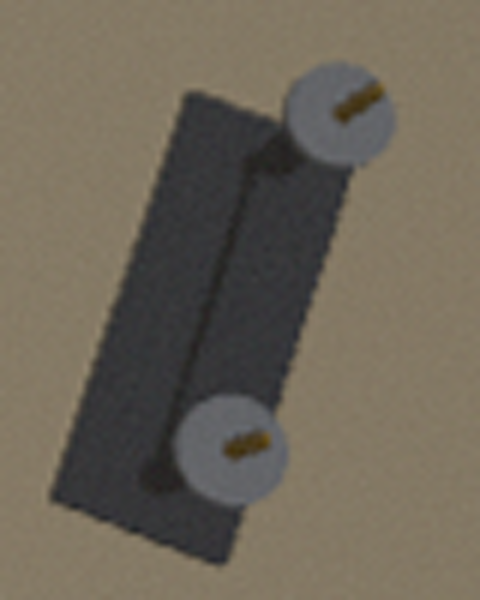

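View pics/c0.png

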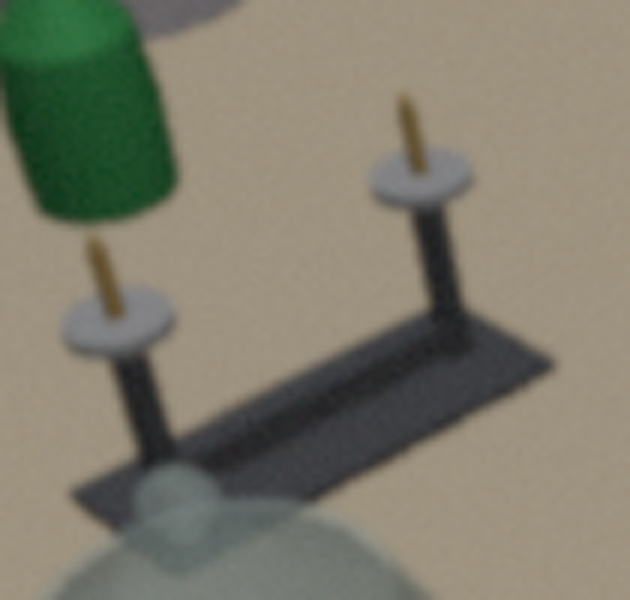

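View pics/d0.png

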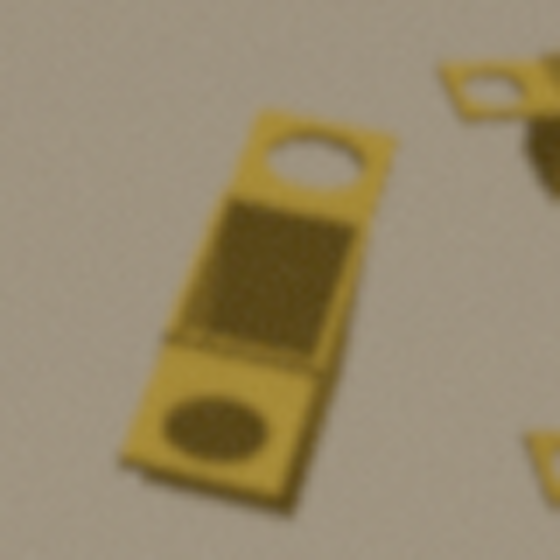

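```bash
cat > h.py <<'E'
import numpy as np
from workcell import env
def ray(n,u,v,z):
    c=env.calibration(n); R,t=np.array(c["R"]),np.array(c["t"])
    d=R.T@np.array([(u-c["cx"])/c["fx"],(v-c["cy"])/c["fy"],1]); o=-R.T@t
    return o+d*(z-o[2])/d[2]
def pc(s,ou,ov,u,v): return ((u+.5)/s-.5+ou,(v+.5)/s-.5+ov)
E
python3 - <<'E'
from h import *
def rep(name,cam,s,ou,ov,p,q,z):
    a=ray(cam,*pc(s,ou,ov,*p),z);b=ray(cam,*pc(s,ou,ov,*q),z)
    d=b-a
    print(name,cam,a.round(1),b.round(1),"mid",((a+b)/2).round(1),"len",np.linalg.norm(d).round(1),"yaw",np.degrees(np.arctan2(d[1],d[0])).round(2))
rep("eyes","top",6,125,170,(234,105),(201,460),59)
rep("eyes","scene",7,315,145,(315,161),(216,428),59)
rep("coll","top",6,350,150,(340,113),(231,450),100)
rep("coll","scene",6,75,95,(119,321),(420,177),100)
rep("pintip","scene",6,75,95,(94,238),(404,95),138)
print(ray("top",330,112,0))
print(ray("top",260,236,60))
E
```

```text
eyes top [582.  248.8  59. ] [434.  260.2  59. ] mid [508.  254.5  59. ] len 148.4 yaw 175.58
eyes scene [434.  261.5  59. ] [580.6 250.8  59. ] mid [507.3 256.2  59. ] len 147.1 yaw -4.15
coll top [ 595.9 -352.5  100. ] [ 460.5 -292.1  100. ] mid [ 528.2 -322.3  100. ] len 148.3 yaw 155.97
coll scene [ 597.8 -349.4  100. ] [ 463.5 -289.7  100. ] mid [ 530.6 -319.5  100. ] len 147.0 yaw 156.06
pintip scene [ 597.  -350.1  138. ] [ 460.9 -291.2  138. ] mid [ 529.  -320.7  138. ] len 148.3 yaw 156.61
[ 795.1820686  -202.52004327    0.        ]
[449.19209772  10.48629327  60.        ]
```

Top and scene views agree: the trough centre is about (508,255) at yaw −4.4°, and the bracket centre about (529,−321) at yaw −23.9°. I'm moving over the trough at the current height.

>>> play_rows([
  [8,20,0,-0.6,0],
  [16,40,0,-1.2,0],
  [17,44,0,-1.4,0],
  [17,44,0,-1.4,0],
  [17,44,0,-1.4,0],
  [17,44,0,-1.4,0],
  [17,44,0,-1.4,0],
  [17,44,0,-1.4,0],
  [17,44,0,-1.4,0],
  [17,44,0,-1.4,0],
  [17,44,0,-1.4,0],
  [17,44,0,-1.4,0],
  [17,44,0,-1.4,0],
  [17,44,0,-1.4,0],
  [17,44,0,-1.4,0],
  [17,44,0,-1.4,0],
  [17,44,0,-1.4,0],
  [17,44,0,-1.4,0],
  [11,30,0,-0.6,0],
  [0,0,0,0,0],
], newtons=25)

```text
time_s: 2.65
ee_pos: [506.8, 257.2, 227.5]
ee_rot: [180.0, 0.1, -4.2]
force: [-0.4, 0.4, -0.6]
gripper_width: 91.0
```

```bash
python3 - <<'E'
from h import *
import cv2
from scipy.spatial.transform import Rotation as Ro
s=env.state(); im=env.grab_frame("wrist"); cv2.imwrite("pics/w1.png",cv2.cvtColor(im,cv2.COLOR_RGB2BGR))
print(s["ee_pos"],s["ee_rot"],s["qpos"])
np.savez("w1.npz",p=s["ee_pos"],r=s["ee_rot"])
E
```

```text
[506.83510844 257.21198633 227.45204014] [ 1.79988825e+02  6.30891048e-02 -4.19394205e+00] [2.57354734e+01 1.77635510e+01 9.05232970e+01 2.29439700e-02
 7.17734044e+01 1.19922222e+02]
```

View pics/w1.png

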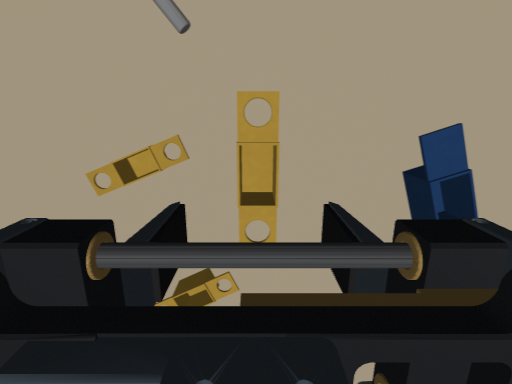

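The wrist view shows the large yellow trough between the jaws, with eyes at about (258,112) and (258,231). I'll convert these to world coordinates.

```bash
cat >> h.py <<'E'
from scipy.spatial.transform import Rotation as Ro
def wray(p,r,u,v,z):
    c=env.calibration("wrist");H=np.array(c["hand_eye"]);R=Ro.from_euler("xyz",r,degrees=True).as_matrix()
    d=R@H[:3,:3]@np.array([(u-c["cx"])/c["fx"],(v-c["cy"])/c["fy"],1]);o=R@H[:3,3]+p
    return o+d*(z-o[2])/d[2]
E
python3 - <<'E'
from h import *
import cv2
f=np.load("w1.npz")
im=cv2.imread("pics/w1.png")
cv2.imwrite("pics/w1c.png",cv2.resize(im[85:250,215:300],None,fx=3.6,fy=3.6,interpolation=cv2.INTER_CUBIC))
a=wray(f["p"],f["r"],258,112,59);b=wray(f["p"],f["r"],257.7,231,59)
print(a,b,(a+b)/2,np.linalg.norm(a-b),np.degrees(np.arctan2(*(a-b)[1::-1])))
E
```

```text
[580.98916018 246.12225544  59.        ] [433.27640594 256.67855741  59.        ] [507.13278306 251.40040643  59.        ] 148.089477266034 -4.087697238667234
```

View pics/w1c.png

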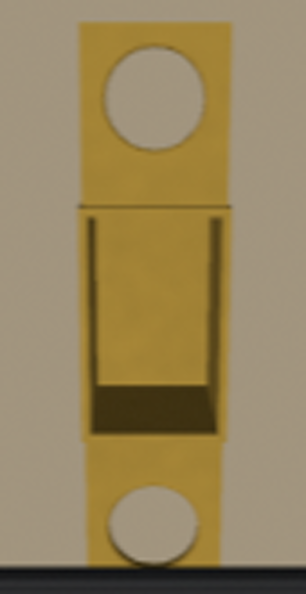

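The trough is within about 4 mm of the jaw centre, so I'll descend to TCP z≈37 and close.

>>> play_rows([
  [0,-3,-25,0,0],
  [0,0,-45,0,0],
  [0,0,-50,0,0],
  [0,0,-40,0,0],
  [0,0,-20,0,0],
  [0,0,-10,0,0],
  [0,0,0,0,0],
  [0,0,0,0,1],
  [0,0,0,0,1],
  [0,0,0,0,1],
  [0,0,0,0,1],
  [0,0,0,0,1],
  [0,0,0,0,1],
], newtons=25)

```text
time_s: 4.32
ee_pos: [508.0, 252.4, 38.2]
ee_rot: [-180.0, -0.0, -4.4]
force: [-0.0, 0.8, 1.9]
gripper_width: 49.8
```

Gripped at 49.8 mm. Now I'll lift.

>>> play_rows([
  [0,0,10,0,1],
  [0,0,25,0,1],
  [0,0,40,0,1],
  [0,0,50,0,1],
  [0,0,40,0,1],
  [0,0,20,0,1],
  [0,0,5,0,1],
  [0,0,0,0,1],
], newtons=30)

```text
time_s: 5.32
ee_pos: [507.3, 251.9, 227.3]
ee_rot: [179.9, 0.1, -4.4]
force: [0.6, -0.2, -3.0]
gripper_width: 50.2
```

```bash
python3 - <<'E'
from h import *
import cv2
s=env.state(); im=env.grab_frame("wrist"); cv2.imwrite("pics/w2.png",cv2.cvtColor(im,cv2.COLOR_RGB2BGR))
np.savez("w2.npz",p=s["ee_pos"],r=s["ee_rot"])
print(s["ee_pos"],s["ee_rot"],s["force"],s["torque"],s["gripper_width"])
E
```

```text
[507.31493958 251.87521318 227.28115514] [ 1.79947802e+02  7.54745594e-02 -4.36082753e+00] [ 0.60678796 -0.19324734 -3.01055827] [ 0.02309971  0.06834806 -0.03489504] 50.17843765204011
```

View pics/w2.png

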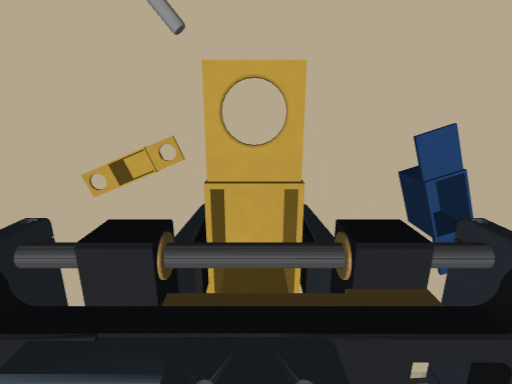

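The trough is held and level, with its outer eye at about (254,111). I'll measure where the eye sits relative to the tool.

```bash
python3 - <<'E'
from h import *
f=np.load("w2.npz")
a=wray(f["p"],f["r"],254,111,f["p"][2]+21)
R=Ro.from_euler("xyz",f["r"],degrees=True).as_matrix()
print(a, R.T@(a-f["p"]))
print(1)
E
```

```text
[580.74636986 245.48830881 248.28115514] [ 73.67676055   0.80410332 -21.09634736]
1
```

>>> play_rows([
  [1.7,-15,0,-1.5,1],
  [1.7,-35,0,-1.5,1],
  [1.7,-50,0,-1.5,1],
  [1.7,-50,0,-1.5,1],
  [1.7,-50,0,-1.5,1],
  [1.7,-50,0,-1.5,1],
  [1.7,-50,0,-1.5,1],
  [1.7,-50,0,-1.5,1],
  [1.7,-50,0,-1.5,1],
  [1.7,-50,0,-1.5,1],
  [1.7,-50,0,-1.5,1],
  [1.7,-40,0,-1.5,1],
  [1.7,-23,0,-1.5,1],
  [0,-10,0,0,1],
  [0,0,0,0,1],
  [0,0,0,0,1],
])

```text
time_s: 7.38
ee_pos: [530.0, -319.5, 228.0]
ee_rot: [-180.0, 0.0, -23.8]
force: [-1.2, 0.2, -3.3]
gripper_width: 49.9
```

```bash
python3 - <<'E'
from h import *
import cv2
s=env.state(); im=env.grab_frame("wrist"); cv2.imwrite("pics/w3.png",cv2.cvtColor(im,cv2.COLOR_RGB2BGR))
np.savez("w3.npz",p=s["ee_pos"],r=s["ee_rot"])
print(s["ee_pos"],s["ee_rot"],s["force"],s["gripper_width"])
for n in ["scene","top"]:
    im=env.grab_frame(n); cv2.imwrite(f"pics/{n}3.png",cv2.cvtColor(im,cv2.COLOR_RGB2BGR))
s=cv2.imread("pics/scene3.png")
cv2.imwrite("pics/c3.png",cv2.resize(s[30:180,40:230],None,fx=4,fy=4,interpolation=cv2.INTER_CUBIC)[:600])
E
```

```text
[ 529.95615921 -319.47089106  228.03276237] [-1.79970543e+02  3.19796953e-02 -2.37798374e+01] [-1.21891213  0.17508481 -3.30135828] 49.94721399718078
```

View pics/w3.png

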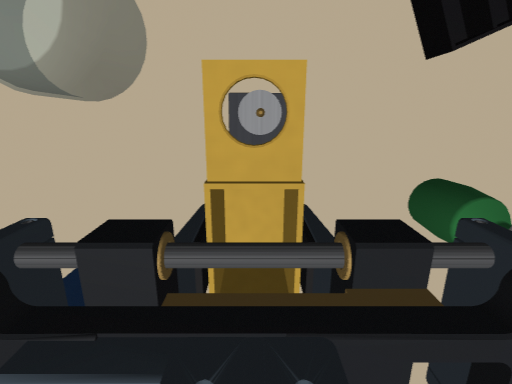

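View pics/c3.png

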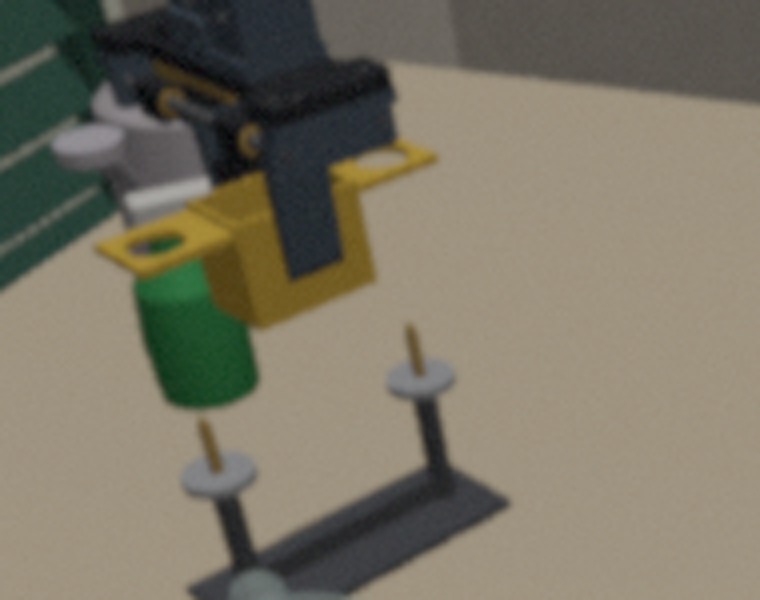

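The outer eye is centred at (254,111). The pin and collar seen through it are at (260.5,112). I'll convert this to an offset.

```bash
python3 - <<'E'
from h import *
f=np.load("w3.npz")
R=Ro.from_euler("xyz",f["r"],degrees=True).as_matrix()
for z in (100,138):
    a=wray(f["p"],f["r"],260.5,112,z); print(a,(R.T@(a-f["p"])))
e=wray(f["p"],f["r"],254,111,f["p"][2]+21);print(e)
E
```

```text
[ 595.35656907 -356.60576319  100.        ] [ 74.89311643   7.67701485 127.98705064]
[ 595.40892379 -355.65922533  138.        ] [74.53815053  6.77018948 89.98770405]
[ 597.24544192 -350.21757614  249.03276237]
```

The wrist puts the pin about 5–6 mm to the jaw side, while the top and scene views say 2–3 mm. I'll shift by a compromise, descend to just above the pin tips, and look again.

>>> play_rows([
  [-1,-2,-15,0,1],
  [-0.7,-1.5,-30,0,1],
  [0,0,-30,0,1],
  [0,0,-15,0,1],
  [0,0,-5,0,1],
  [0,0,0,0,1],
])

```text
time_s: 8.28
ee_pos: [528.6, -324.5, 133.4]
ee_rot: [180.0, -0.1, -23.9]
force: [-0.3, -0.2, -2.8]
gripper_width: 49.9
```

```bash
python3 - <<'E'
from h import *
import cv2
s=env.state(); im=env.grab_frame("wrist"); cv2.imwrite("pics/w4.png",cv2.cvtColor(im,cv2.COLOR_RGB2BGR))
np.savez("w4.npz",p=s["ee_pos"],r=s["ee_rot"])
print(s["ee_pos"],s["ee_rot"],s["force"],s["gripper_width"])
for n in ["scene","top"]:
    im=env.grab_frame(n); cv2.imwrite(f"pics/{n}4.png",cv2.cvtColor(im,cv2.COLOR_RGB2BGR))
s=cv2.imread("pics/scene4.png")
cv2.imwrite("pics/c4.png",cv2.resize(s[60:190,60:200],None,fx=4.6,fy=4.6,interpolation=cv2.INTER_CUBIC)[:600])
s=cv2.imread("pics/w4.png")
cv2.imwrite("pics/w4c.png",cv2.resize(s[50:190,190:320],None,fx=4,fy=4,interpolation=cv2.INTER_CUBIC)[:600])
s=cv2.imread("pics/top4.png")
cv2.imwrite("pics/t4c.png",cv2.resize(s[130:250,340:460],None,fx=5,fy=5,interpolation=cv2.INTER_CUBIC)[:600])
E
```

```text
[ 528.60230013 -324.49845607  133.37243505] [ 1.79986052e+02 -5.05827629e-02 -2.38507504e+01] [-0.29263201 -0.2192488  -2.75395297] 49.899500853711835
```

View pics/w4c.png

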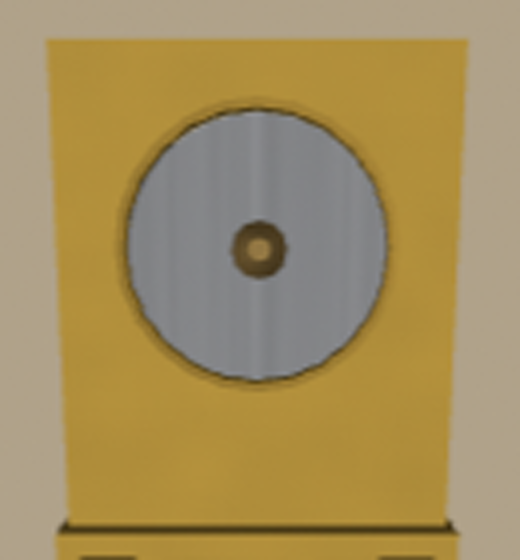

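View pics/c4.png

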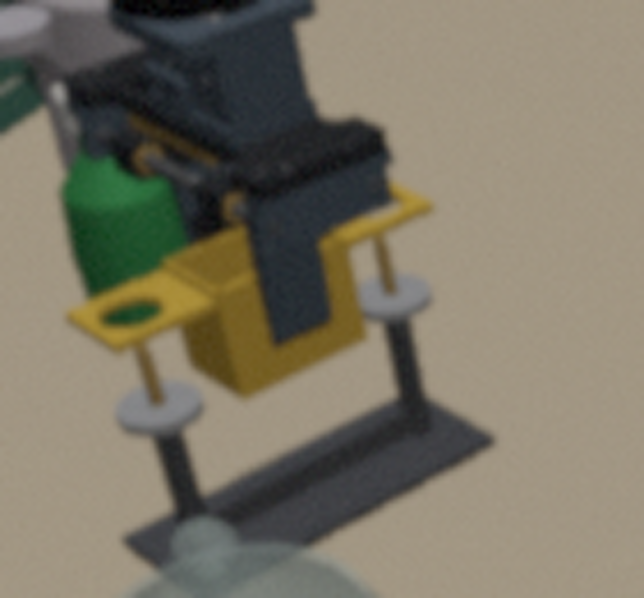

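View pics/t4c.png

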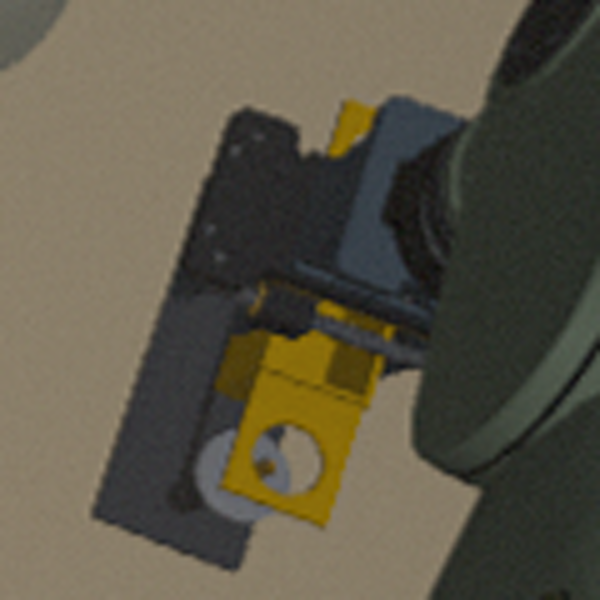

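In the wrist view the outer pin is centred in its eye. I'll check the inner eye against the inner pin in the top view, with the eye at about (287,459) and the pin tip at about (269,464) in the crop.

```bash
python3 - <<'E'
from h import *
print("eye",ray("top",*pc(5,340,130,287,459),154))
print("tip",ray("top",*pc(5,340,130,270,464),138))
print("collar0",ray("top",*pc(6,350,150,231,450),100), "tip0",ray("top",*pc(6,350,150,266,440),138))
yaw=np.radians(-23.85);print("expected eye",528.6-74*np.cos(yaw),-324.5-74*np.sin(yaw))
f=np.load("w4.npz");R=Ro.from_euler("xyz",f["r"],degrees=True).as_matrix()
for uv,z in (((259,249),138),((257,244),f["p"][2]+20)):
    a=wray(f["p"],f["r"],*pc(4,190,50,*uv),z);print("wrist",a,R.T@(a-f["p"]))
E
```

```text
eye [ 460.70647778 -292.88285888  154.        ]
tip [ 460.66222191 -291.20168056  138.        ]
collar0 [ 460.48261783 -292.11568143  100.        ] tip0 [ 459.46467745 -291.77645871  138.        ]
expected eye 460.91907017490263 -294.5785739308729
wrist [ 595.53424348 -355.41232723  138.        ] [73.72033293  1.21069051 -4.56218919]
wrist [ 596.03172411 -355.32547332  153.37243505] [ 74.15378095   0.93383696 -19.93431542]
```

Both eyes are within 2 mm of their pins, so I'm lowering.

>>> play_rows([
  [0,0.7,-8,0,1],
  [0,0,-14,0,1],
  [0,0,-14,0,1],
  [0,0,-7,0,1],
  [0,0,-3,0,1],
  [0,0,-1.5,0,1],
  [0,0,0,0,1],
  [0,0,0,0,1],
])

```text
time_s: 9.43
ee_pos: [528.4, -323.7, 85.9]
ee_rot: [180.0, -0.0, -23.9]
force: [0.5, 1.0, -2.7]
gripper_width: 49.9
```

>>> play_rows([
  [0,0,-1.5,0,1],
  [0,0,-1,0,1],
  [0,0,0,0,1],
])

```text
time_s: 9.8
ee_pos: [528.3, -323.6, 83.2]
ee_rot: [180.0, -0.0, -23.9]
force: [-0.9, -0.8, -1.0]
gripper_width: 49.5
```

```bash
python3 - <<'E'
from h import *
import cv2
s=env.state()
print(s["ee_pos"],s["ee_rot"],s["force"],s["gripper_width"])
for n in ["scene"]:
    im=env.grab_frame(n); cv2.imwrite(f"pics/{n}5.png",cv2.cvtColor(im,cv2.COLOR_RGB2BGR))
s=cv2.imread("pics/scene5.png")
cv2.imwrite("pics/c5.png",cv2.resize(s[60:190,60:200],None,fx=4.6,fy=4.6,interpolation=cv2.INTER_CUBIC)[:600])
E
```

```text
[ 528.34262754 -323.64181581   83.16355371] [ 1.79993510e+02 -2.01130022e-02 -2.38570382e+01] [-0.86729109 -0.79368276 -1.02372354] 49.45552240648067
```

View pics/c5.png

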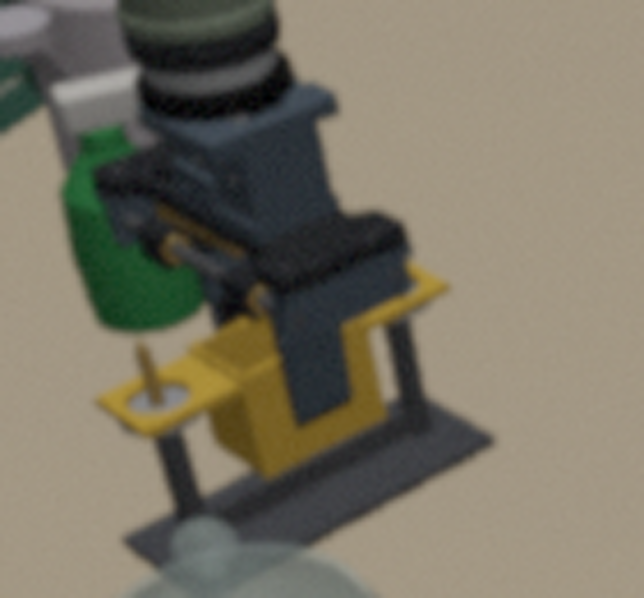

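The outer pin stands through its eye, and the force shows the collars starting to take the weight. I'll ease down a little more and release gently.

>>> play_rows([
  [0,0,-0.7,0,1],
  [0,0,0,0,1],
  [0,0,0,0,0.4],
  [0,0,0,0,0.2],
  [0,0,0,0,0.1],
  [0,0,0,0,0.1],
  [0,0,0,0,0.1],
], newtons=10)

```text
time_s: 10.72
ee_pos: [528.2, -323.6, 82.2]
ee_rot: [180.0, 0.0, -23.9]
force: [-0.0, 0.4, -0.9]
gripper_width: 82.0
```

```bash
python3 - <<'E'
from h import *
import cv2
s=env.state()
print(s["ee_pos"],s["force"],s["gripper_width"])
for n in ["scene","wrist"]:
    im=env.grab_frame(n); cv2.imwrite(f"pics/{n}6.png",cv2.cvtColor(im,cv2.COLOR_RGB2BGR))
s=cv2.imread("pics/scene6.png")
cv2.imwrite("pics/c6.png",cv2.resize(s[60:190,60:200],None,fx=4.6,fy=4.6,interpolation=cv2.INTER_CUBIC)[:600])
E
```

```text
[ 528.24811411 -323.61299185   82.19569092] [-0.01515441  0.40928996 -0.91162368] 82.03101411385401
```

View pics/c6.png

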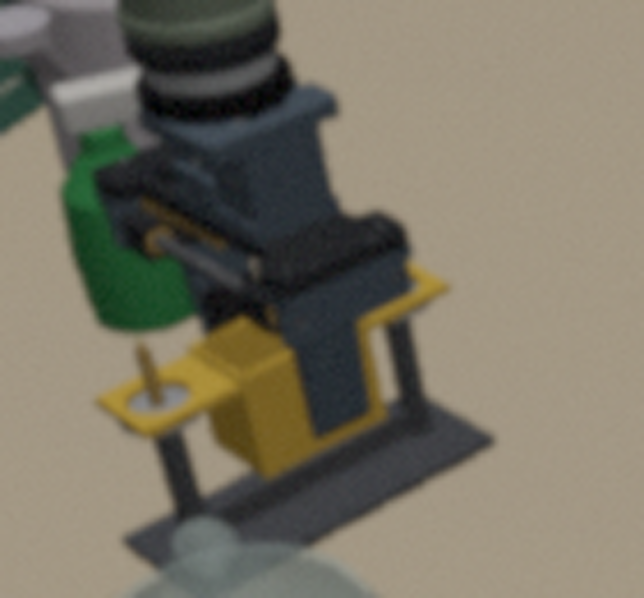

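View pics/wrist6.png

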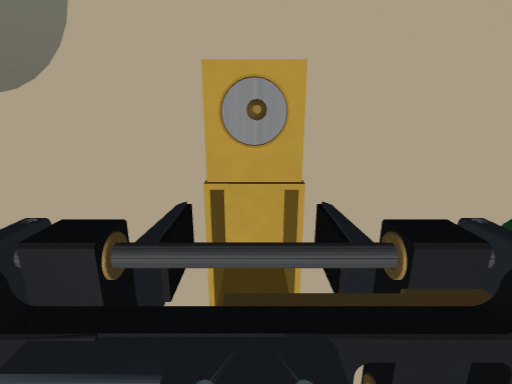

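The trough is released and stays put. The outer pin is centred in its eye at (256,110), and both fingers are clear. I'll retreat straight up and then back toward the base.

>>> play_rows([
  [0,0,8,0,0.1],
  [0,0,20,0,0.1],
  [0,0,35,0,0.1],
  [0,0,45,0,0.1],
  [0,0,45,0,0.1],
  [0,0,25,0,0.1],
  [-15,15,5,0,0.1],
  [-25,40,0,0,0.1],
  [-25,45,0,0,0.1],
  [-25,45,0,0,0.1],
  [-25,45,0,0,0.1],
  [-10,20,0,0,0.1],
  [0,0,0,0,0.1],
  [0,0,0,0,0.1],
])

```text
time_s: 12.58
ee_pos: [404.3, -114.5, 265.6]
ee_rot: [180.0, -0.1, -23.9]
force: [0.7, 0.0, -0.1]
gripper_width: 81.8
```

```bash
python3 - <<'E'
from h import *
import cv2
s=env.state()
print(s["ee_pos"],s["force"],s["time_s"])
for n in ["scene","top"]:
    im=env.grab_frame(n); cv2.imwrite(f"pics/{n}7.png",cv2.cvtColor(im,cv2.COLOR_RGB2BGR))
s=cv2.imread("pics/scene7.png");t=cv2.imread("pics/top7.png")
a=cv2.resize(s[80:200,60:200],None,fx=5,fy=5,interpolation=cv2.INTER_CUBIC)
cv2.imwrite("pics/c7.png",a)
cv2.imwrite("pics/t7.png",cv2.resize(t[140:260,340:460],None,fx=5,fy=5,interpolation=cv2.INTER_CUBIC))
E
```

```text
[ 404.30360169 -114.52872107  265.5590307 ] [ 0.69912992  0.031453   -0.09861664] 12.575
```

View pics/c7.png

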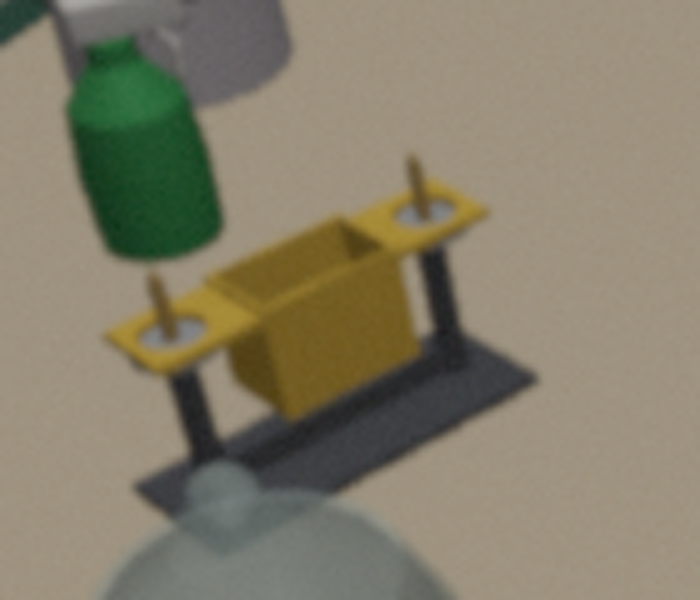

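View pics/t7.png

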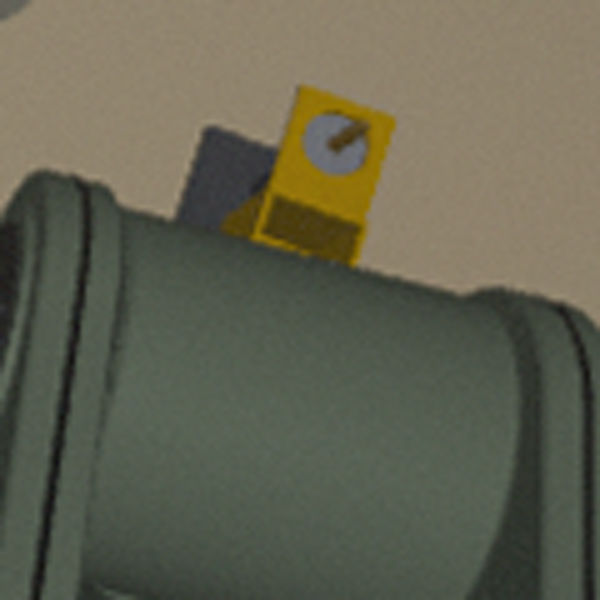

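View pics/top7.png

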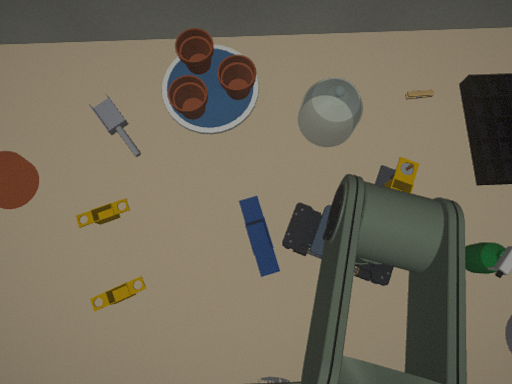

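In the scene view both pins stand up through both eyes and the ears sit flat on the collars. In the top view the blue trough (260,236), the cloche (330,112) and the bottle are where they were, and the arm is clear. I'm handing in.

```bash
python3 - <<'E'
from workcell import env
print(env.job_done())
E
```

```text
the job is handed in; nothing more can be done
None
```

The large yellow eyed trough is hanging on the bracket, with both brass pins up through its eyes and both ears down on the collars. I gripped it across its 50 mm width, carried it over, lowered it onto the pins, released it and backed the arm away. Simulation time was about 12.7 s of the 35 s allowed.

- **Final pictures:** The last scene view shows it level on both collars. The top view showed only the outer eye, because the arm hid the inner end. The blue trough and the cloche are at the same pixels as at the start, and the gripper was clear with about 0 N on it.
- **Disagreement:** The cameras differed by 2–5 mm on where the trough and bracket were. I used compromise positions and checked the outer eye with the wrist camera just above the pins and again after release. Both eyes were within about 2 mm of their pins just above the tips, against 12 mm of clearance.
- **Not checked:** I did not take a second picture to confirm it was motionless. It looked the same right after release and about 2 s later.

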